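# Gauge the gap between two half couplings

### The job

Find the gap between the motor's and the reducer's coupling faces by feel: let the gauge leaves down into it from the top, one after the other from the thinnest up, until one binds on the coupling edges and will not go in under a light push. Then leave the thickest leaf that does go standing fully home in the gap, its shoulder down on the couplings, with the other leaves back in their own slots of the gauge block. Never force a leaf, shove the motor or disturb the other things on the bench.

Things in the scene. Friction and masses are not known exactly. Their poses are not given: they have to be found in the camera images.
- drive: fixed drive set: green motor and blue gear reducer in line on a grey baseplate, a steel half coupling (64 mm diameter) on each shaft end, flat parallel faces, an open gap between. Origin: on the bench below the reducer's coupling face. z up; y along the shafts towards the reducer; shaft centre x = 0, z = 83 mm. Baseplate 140 mm (x), y = -280 to +190 mm. The motor's slotted feet are only nipped: it can be shoved
- face_top (a point): topmost point of the reducer's coupling face, 115 mm above the bench; axes as the drive set. The face is the plane y = 0; the gap opens from it to -y, up to the motor's coupling face. Its width is not measured, somewhere from 5 to 11 mm. Both half couplings are 30 mm long with their crest along x = 0 at this height; their edges are sharp. (motor_c0 in the rules is the motor's half coupling.)
- reducer_top (a point): top of the brass plug on the reducer, 156 mm above the bench; the reducer case spans drive y = +56 to +170 mm and 100 mm in x. On the other side the motor (124 mm diameter, top at 145 mm) begins 57 mm beyond its own coupling face; its terminal box (70 by 60 mm) tops out at 176 mm, about 165 mm from the gap
- rack: fixed aluminium gauge block 52 mm (x) by 146 mm (y) by 40 mm high. Origin: centre of its underside; z up. Three slots from the top, 34 mm deep, 27 mm long (x), mouths chamfered 1.5 mm: the thin leaf's at y = -44 mm (8 mm wide), the middle one's at y = 0 (12 mm), the thick one's at y = +44 mm (16 mm)
- leaf_thin: loose gauge leaf, thinnest, with the shortest grip: steel blade 4 mm thick (y), 22 mm wide (x), 30 mm long, flat square end, centred under a black grip block 28 mm (x) by 24 mm (y), 36 mm tall. Origin: centre of the grip's underside (the shoulder); z up, blade down to z = -30 mm. Half-turn symmetric. About 70 g. Starts upright in its slot of the gauge block, shoulder on its top
- leaf_mid: loose gauge leaf, middle one: steel blade 8 mm thick (y), 22 mm wide (x), 30 mm long, flat square end, centred under a black grip block 28 mm (x) by 24 mm (y), 44 mm tall. Origin: centre of the grip's underside (the shoulder); z up, blade down to z = -30 mm. Half-turn symmetric. About 90 g. Starts upright in its slot of the gauge block, shoulder on its top
- leaf_thick: loose gauge leaf, thickest, with the tallest grip: steel blade 12 mm thick (y), 22 mm wide (x), 30 mm long, flat square end, centred under a black grip block 28 mm (x) by 24 mm (y), 52 mm tall. Origin: centre of the grip's underside (the shoulder); z up, blade down to z = -30 mm. Half-turn symmetric. About 110 g. Starts upright in its slot of the gauge block, shoulder on its top
- spanner: loose bystander: open-ended spanner, 170 mm, lying flat on the bench
- stud_a: loose bystander: threaded stud, 12 mm diameter, 110 mm long, lying on the bench
- stud_b: loose bystander: second such stud
- hex_bolt: loose bystander: hexagon bolt, 58 mm, standing on its head
- step_block: loose bystander: steel step block for clamping, 32 by 60 mm, 52 mm high
- spider: loose bystander: black rubber coupling star, 52 mm across, 14 mm thick, lying flat
- oiler: loose bystander: white plastic oil bottle, 48 mm diameter, 130 mm high
There are look-alikes about, which are no part of the job. Leave any yellow look-alike of the leaf_thin alone. Leave any orange look-alike of the leaf_mid alone.

How it is judged:
By the outcome, as a careful person would: the job done as asked, in the order asked, and still so for the second after the job is handed in, with the robot touching nothing.
It also fails if it takes over 72 s, if anything falls off the work surface, if the arm or the gripper's body presses on something with over 40 N, if the wrist force passes 120 N, or if a joint passes its speed limit or range.

### The arm

A 6-joint arm with a two-finger parallel gripper is mounted at the origin on the work surface. World frame = base frame: x ahead of the robot, y to its left, z up, the work surface at z = 0. Lengths are in m, angles in rad, forces in N, time in s.
With the tool pointing down it reaches from about 0.35 to 0.85 m from the base axis. Payload 8.1 kg.
Tool frame: the origin (TCP) lies midway between the tips of the shut fingers; the grasp point (between the pads) lies 19 mm behind it (ctrl.hold_point_z is the distance from the TCP to the grasp point, in m); x points along the fingers, z is the direction in which the jaws open and shut, and the axes are right-handed (so a half turn about x gives the same grasp; the last joint's range is limited). The gripper opens to 93 mm and grips with 3 to 60 N. Pads are 15 mm wide; open, the fingers measure 128 mm over their backs; the gripper's body (75 mm by 188 mm) begins 65 mm behind the grasp point.
Start: joints at [-1.375, 0.13, 1.488, -0, 1.523, -0.085], TCP at [0.166, -0.576, 0.219] pointing down, gripper open.
Joint ranges: [-2.96, 2.96], [-0.89, 2.26], [0.02, 2.5], [-1.34, 4.48], [0, 2.73], [-2.66, 2.66]. Speed limits (rad/s): [2.39, 2.39, 2.79, 3.14, 3.14, 3.14].

### API

Orientations are given as a unit quaternion [w, x, y, z].
In Python, from station import sensors, read_camera, ticket, ctrl gives the robot as it stands.
- The arm moves only by the tool move_arm, never from a script. Its argument "steps" is a list of rows, each a list of 7 numbers: the shift along the tool's x, y, z in cm, then the turn, a rotation vector about the tool's x, y, z in degrees, then the finger opening in cm, from 0 to 9.3. In form: [[x, y, z, rx, ry, rz, grip], ...]. A call has 1 to 8 rows; each row is the pose to reach, as a shift and turn from the pose measured when the call began, along the tool's axes at that moment; what a row does not reach only later rows make up. A row lasts 1/12 s, in which the tool goes at most 41.7 mm and 7.16 degrees, less where a joint would pass 70% of its speed; a pose out of reach is approached as far as the arm can. A call with a gripper value outside its range is refused whole. The fingers move at their own pace and stop on an object; "grip_force" is the grip in N (left out, the last holds). Time passes only in rows, so rows that repeat a pose let the fingers close. It gives the time, the measured TCP pose, the force and the opening at its end, in the units of the state.
- sensors.sense(): the state, without advancing time (a new reading comes with each control period).
- read_camera(name): name is "side" or "top"; returns a dict with "image" (420x560x3 uint8, red, green, blue), "depth" (420x560 float32, m along the optical axis (not along the pixel's ray), 0 where there is no reading), "fx", "fy", "cx", "cy" (pixels), "world_from_camera" (4x4, takes a point from camera to world coordinates). Camera axes: x right, y down, z forward; pixel columns grow to the right and rows downward; lengths in m; the calibration is good to about 2 mm. A picture is of the moment at which its call begins.
- ticket.sign_off(): hands the job in, once; it reports no verdict.
The state is a dict: "t": time; "qpos": joint angles; "joint_vel": joint speeds; "tau": joint torques, N m; "position": TCP position; "ee_rot": TCP orientation; "force": force on the tool from outside, world axes, zero at the start; "moment": the same for the moment, N m; "gripper_width": opening from 0.0 (shut) to 1.0 (fully open).
Only numpy, scipy, OpenCV 4.12 (cv2) and the standard library are available. Lean on these libraries where they do the work, as an engineer would, in place of code of your own. Each camera call takes 0.05 s, during which the arm holds its last target. There are 200 camera calls.

## Working session

There is one attempt and no reset: what is moved stays moved. The work goes in short steps, Python scripts to look and compute and a tool call to move; the robot and the scene stay as the last step left them, time stands still between calls to the robot, and variables do not carry over. Pictures are saved under pics/ and viewed, about 8 in all and at most 12, crops included, and the job is handed in when it is done.

Besides the shell and the picture viewer there is one more tool, called after "Request:" as name(argument=value, ...) on one line, values as JSON. move_arm: Moves the arm, as the interface text tells. Its arguments: {"type":"object","properties":{"steps":{"type":"array","items":{"type":"array","items":{"type":"number"}}},"grip_force":{"type":"number"}},"required":["steps"]}

```bash
ls; mkdir -p pics; python3 - <<'E'
from station import sensors, read_camera, ctrl
import cv2,numpy as np
s=sensors.sense();print(s, ctrl.hold_point_z)
for n in("top","side"):
    c=read_camera(n);np.savez(f"{n}0.npz",**c);cv2.imwrite(f"pics/{n}0.png",c["image"][...,::-1])
    print(n,c["fx"],c["cx"],c["cy"],np.round(c["world_from_camera"],3).tolist())
E
```

```text
pics
{'t': 0.0, 'qpos': array([-1.37540432e+00,  1.31180022e-01,  1.48925639e+00, -1.14599306e-05,
        1.52300908e+00, -8.54023628e-02]), 'joint_vel': array([ 1.02388307e-03, -4.21607145e-05, -2.87863167e-04,  2.20063066e-03,
        1.17779750e-03,  2.62742654e-04]), 'tau': array([ 1.32353678e-03, -5.59843791e+01, -4.91758633e+01,  7.68656004e-02,
        3.52950278e-02, -1.13468282e-04]), 'position': array([ 0.16617673, -0.57593794,  0.21758876]), 'ee_rot': array([ 0.56455766,  0.42554574,  0.56553899, -0.42467767]), 'force': array([-1.07866795, -0.63287395, -0.21436472]), 'moment': array([-0.00841995,  0.02735449, -0.04056027]), 'gripper_width': 1.0013923913252492} 0.0188
top 396.46896300394775 279.76598456220717 214.1150449219439 [[0.021, -0.998, 0.058, 0.455], [-0.999, -0.023, -0.034, 0.024], [0.035, -0.057, -0.998, 0.993], [0.0, 0.0, 0.0, 1.0]]
side 512.7296866265993 281.53939221957324 207.54030305531424 [[0.996, -0.038, 0.082, 0.403], [-0.09, -0.465, 0.881, -1.099], [0.004, -0.885, -0.466, 0.725], [0.0, 0.0, 0.0, 1.0]]
```

View pics/top0.png

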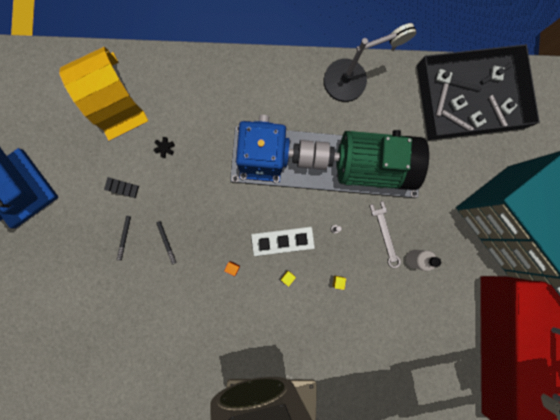

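View pics/side0.png

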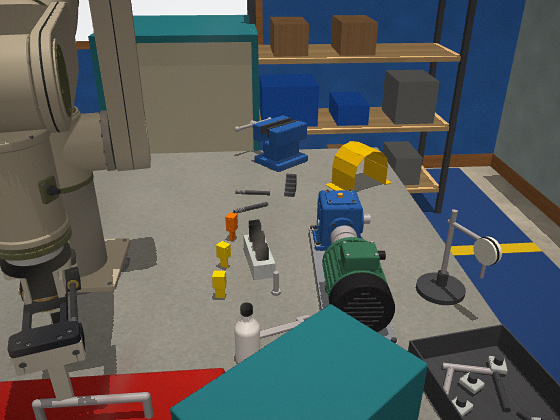

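The top view shows the drive lying along world y: blue reducer at (262,150), couplings at about (313,153), green motor at (375,158). The white gauge block is at (283,241), with three black grips at (264,244), (283,241) and (301,239). The yellow and orange look-alikes stand outside it at (288,279), (340,283) and (232,268). Next I'll measure from depth.

```bash
cat > h.py <<'E'
import numpy as np,cv2
def load(n): return dict(np.load(n+".npz"))
def pts(c):
    d=c["depth"];v,u=np.mgrid[:d.shape[0],:d.shape[1]]
    P=np.stack([(u-c["cx"])/c["fx"]*d,(v-c["cy"])/c["fy"]*d,d],-1)
    W=c["world_from_camera"];return P@W[:3,:3].T+W[:3,3]
def ray(c,u,v,z):
    W=c["world_from_camera"];r=W[:3,:3]@np.array([(u-c["cx"])/c["fx"],(v-c["cy"])/c["fy"],1]);o=W[:3,3]
    return o+r*(z-o[2])/r[2]
def proj(c,p):
    W=c["world_from_camera"];q=W[:3,:3].T@(np.asarray(p)-W[:3,3]);return c["fx"]*q[0]/q[2]+c["cx"],c["fy"]*q[1]/q[2]+c["cy"]
E
python3 - <<'E'
from h import *
np.set_printoptions(precision=4,suppress=True)
c=load("top0");P=pts(c);im=c["image"].astype(int)
print("bench",np.median(P[200:230,200:230,2]), "depth ok",(c["depth"]>0).mean())
roi=np.zeros(im.shape[:2],bool);roi[220:262,244:322]=1
dark=(im.max(-1)<60)&roi&(P[...,2]>.06)
n,l,st,ce=cv2.connectedComponentsWithStats(dark.astype(np.uint8))
for i in range(1,n):
    if st[i,4]>30:
        m=l==i;z=np.percentile(P[m][:,2],60);print("grip",ce[i],st[i],np.percentile(P[m][:,2],[10,50,90]),ray(c,*ce[i],z))
white=roi&(P[...,2]>.02)
w=cv2.minAreaRect(np.argwhere(white)[:,::-1].astype(np.float32));print("rack",w)
bp=cv2.boxPoints(w);print(np.array([ray(c,*b,.04) for b in bp]))
roi=np.zeros(im.shape[:2],bool);roi[130:175,285:345]=1
# crest profile
yy=P[135:175,288:345]
for u in range(286,344):
    col=P[130:178,u];k=np.argmax(col[:,2]);print(u,130+k,col[k],im[130+k,u],end="; " if u%2 else "\n")
z=np.zeros(0)
crop=c["image"][110:300,220:440];cv2.imwrite("pics/crop0.png",cv2.resize(crop,None,fx=3.6,fy=3.1,interpolation=cv2.INTER_CUBIC)[:600,:800,::-1])
E
```

```text
bench 0.0002964184981314455 depth ok 0.9958205782312926
grip [300.9709 238.9029] [296 234  11  11 103] [0.0739 0.0762 0.0781] [ 0.4514 -0.0576  0.0767]
grip [282.6768 241.0101] [278 236  10  11  99] [0.0819 0.0842 0.086 ] [ 0.4458 -0.0151  0.0847]
grip [263.75   243.8021] [259 239  10  11  96] [0.0897 0.092  0.0938] [0.4387 0.028  0.0925]
rack ((280.4178466796875, 237.1635284423828), (38.76998519897461, 71.25001525878906), 83.774169921875)
[[ 0.4895  0.0794  0.04  ]
 [ 0.5119 -0.0907  0.04  ]
 [ 0.4194 -0.1023  0.04  ]
 [ 0.3977  0.067   0.04  ]]
286 151 [ 0.6468 -0.017   0.1176] [ 27  75 148]
287 148 [ 0.6534 -0.0191  0.1188] [ 32  78 151]; 288 150 [ 0.6491 -0.0214  0.1181] [ 73  97 150]
289 143 [ 0.6671 -0.0238  0.1091] [ 56  69 100]; 290 142 [ 0.6698 -0.0261  0.1078] [86 89 95]
291 152 [ 0.6498 -0.0296  0.0951] [191 183 182]; 292 134 [0.4549 0.0237 0.9926] [125 127 133]
293 154 [0.4549 0.0237 0.9926] [85 81 82]; 294 150 [ 0.6516 -0.0355  0.1084] [61 60 61]
295 143 [0.4549 0.0237 0.9926] [79 79 84]; 296 154 [ 0.6428 -0.0402  0.1078] [54 54 57]
297 152 [ 0.6473 -0.0424  0.108 ] [62 
[... 1466 characters left out ...]
.1174] [186 177 178]
329 151 [ 0.6506 -0.1142  0.113 ] [120 115 115]; 330 155 [ 0.6426 -0.1174  0.108 ] [69 68 68]
331 156 [ 0.6403 -0.1197  0.1083] [54 54 57]; 332 146 [0.4549 0.0237 0.9926] [ 96  97 101]
333 152 [ 0.6495 -0.1241  0.1085] [52 52 54]; 334 156 [ 0.6406 -0.1266  0.1076] [115 111 112]
335 176 [0.4549 0.0237 0.9926] [66 66 71]; 336 154 [ 0.6484 -0.1336  0.0934] [152 143 143]
337 147 [0.4549 0.0237 0.9926] [71 71 75]; 338 165 [ 0.6228 -0.1384  0.0944] [13 31 21]
339 163 [ 0.6254 -0.1386  0.1055] [19 41 28]; 340 147 [0.4549 0.0237 0.9926] [15 36 25]
341 156 [ 0.6399 -0.1415  0.1133] [34 81 58]; 342 171 [ 0.6048 -0.143   0.1193] [23 31 27]
343 169 [0.4549 0.0237 0.9926] [41 40 42];
```

View pics/crop0.png

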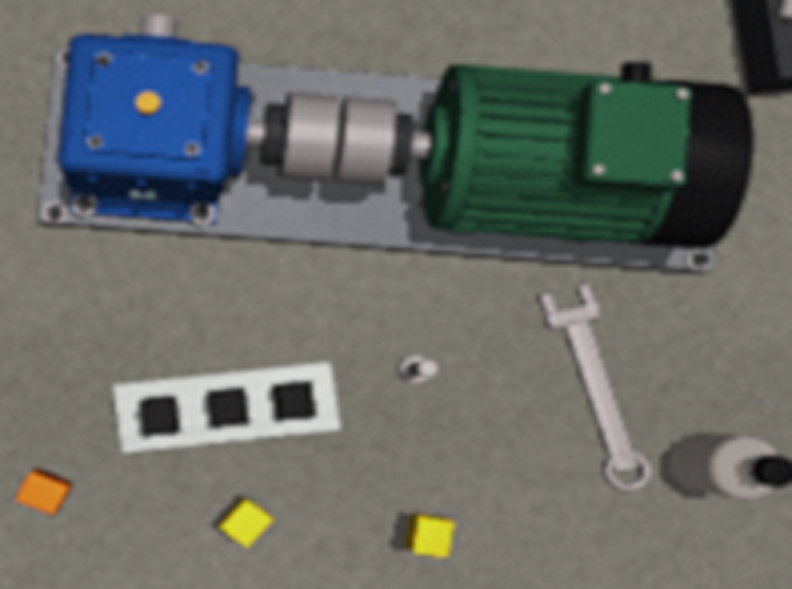

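The height order is clear: thin grip at (301,239) with its top at 76 mm, mid at (283,241) at 84 mm, and thick at (264,244) at 92 mm. These are the black ones in the block; the yellow and orange leaves stand elsewhere and stay untouched. Next come the precise gap centre, the shaft direction and the tool axes.

```bash
cat >> h.py <<'E'
from scipy.spatial.transform import Rotation as Ro
def toolR(s):
    q=s["ee_rot"];return Ro.from_quat([q[1],q[2],q[3],q[0]]).as_matrix()
E
python3 - <<'E'
from h import *
from scipy.ndimage import map_coordinates as mc
from station import sensors
np.set_printoptions(precision=4,suppress=True)
c=load("top0");P=pts(c);im=c["image"].astype(np.float32);g=im.mean(-1)
print("R cols x,y,z\n",toolR(sensors.sense()))
# rack top by white colour
w=((im.min(-1)>150)).astype(np.uint8);w[:215]=0;w[265:]=0;w[:,:240]=0;w[:,322:]=0
cn=max(cv2.findContours(w,0,2)[0],key=cv2.contourArea);b=cv2.boxPoints(cv2.minAreaRect(cn))
B=np.array([ray(c,*p,.04) for p in b]);print("rack\n",B,B.mean(0),np.linalg.norm(B-np.roll(B,1,0),axis=1))
e=max([B[i]-B[i-1] for i in range(4)],key=np.linalg.norm);print("rack yaw",np.degrees(np.arctan2(-e[0],e[1])))
# drive axis: per-column crest silhouettes of coupling => middle of bright band
mask=((im.min(-1)>100)&(P[...,2]>.06)&(P[...,2]<.13))
ctr=[]
for u in list(range(302,313))+list(range(318,328)):
    r=np.where(mask[125:185,u])[0]+125;ctr.append((u,r.min(),r.max()))
ctr=np.array(ctr);print(ctr[::4].T)
# baseplate edge: gradient bench/plate along near edge
ed=[]
for u in list(range(240,400,4)):
    col=g[175:205,u];col=cv2.GaussianBlur(col.reshape(-1,1),(1,5),1).ravel() if 0 else col
    ed.append((u,P[175:205,u,2]))
ed=[]
for u in range(240,415,3):
    z=P[178:205,u,2];k=np.where(z>.008)[0]
    if len(k): ed.append(ray(c,u,178+k.max()+.5,.015))
ed=np.array(ed);f=np.polyfit(ed[:,1],ed[:,0],1);r=ed[:,0]-np.polyval(f,ed[:,1]);ok=abs(r)<.002;f=np.polyfit(ed[ok,1],ed[ok,0],1)
print("near edge slope dx/dy",f,"yaw",np.degrees(np.arctan(-f[0])),ok.sum(),len(ok), "plate z",np.median(P[188:190,300:310,2]))
# plug
pl=((im[...,0]>170)&(im[...,1]>120)&(im[...,2]<110)).astype(np.uint8);pl[:130]=0;pl[160:]=0;pl[:,:245]=0;pl[:,280:]=0
m=cv2.moments(pl);pu=(m["m10"]/m["m00"],m["m01"]/m["m00"]);print("plug",pu,ray(c,*pu,.156))
E
```

```text
R cols x,y,z
 [[-0.0003  0.9608  0.2771]
 [ 0.0016  0.2771 -0.9608]
 [-1.      0.0001 -0.0016]]
rack
 [[ 0.4614  0.0597  0.04  ]
 [ 0.4827 -0.0858  0.04  ]
 [ 0.4299 -0.0933  0.04  ]
 [ 0.409   0.0518  0.04  ]] [ 0.4457 -0.0169  0.04  ] [0.053  0.1471 0.0533 0.1466]
rack yaw -171.66157781655386
[[302 306 310 319 323 327]
 [140 141 141 142 142 143]
 [163 163 164 164 165 163]]
near edge slope dx/dy [0.0607 0.5814] yaw -3.471414271877389 57 59 plate z 0.0018336465673389202
plug (260.7241379310345, 142.58620689655172) [0.655  0.0391 0.156 ]
```

```bash
python3 - <<'E'
from h import *
from scipy.ndimage import map_coordinates as mc
np.set_printoptions(precision=1,suppress=True,linewidth=150)
a=np.radians(3.47);ay=np.array([np.sin(a),np.cos(a),0]);ax=np.array([np.cos(a),-np.sin(a),0])
o=np.array([.6472,-.080,.115])
for n in("top","side"):
    c=load(n+"0");g=c["image"].astype(np.float32).mean(-1)
    s=np.arange(-46,46.1,1)/1000
    acc=[]
    for t in np.arange(-8,9,2)/1000:
        z=.083+np.sqrt(.032**2-t**2)
        uv=np.array([proj(c,o+ay*k+ax*t+np.array([0,0,z-.115])) for k in s]);acc.append(mc(g,[uv[:,1],uv[:,0]],order=1))
    p=np.mean(acc,0);print(n,proj(c,o));print(np.c_[s*1000,p].T)
c=load("side0");u,v=map(int,proj(c,o));cr=c["image"][v-35:v+35,u-45:u+45];cv2.imwrite("pics/sc.png",cv2.resize(cr,None,fx=8,fy=8,interpolation=cv2.INTER_CUBIC)[...,::-1])
E
```

```text
top (np.float64(313.9519028262535), np.float64(151.87018562123117))
[[-46.  -45.  -44.  -43.  -42.  -41.  -40.  -39.  -38.  -37.  -36.  -35.  -34.  -33.  -32.  -31.  -30.  -29.  -28.  -27.  -26.  -25.  -24.  -23.
  -22.  -21.  -20.  -19.  -18.  -17.  -16.  -15.  -14.  -13.  -12.  -11.  -10.   -9.   -8.   -7.   -6.   -5.   -4.   -3.   -2.   -1.    0.    1.
    2.    3.    4.    5.    6.    7.    8.    9.   10.   11.   12.   13.   14.   15.   16.   17.   18.   19.   20.   21.   22.   23.   24.   25.
   26.   27.   28.   29.   30.   31.   32.   33.   34.   35.   36.   37.   38.   39.   40.   41.   42.   43.   44.   45.   46. ]
 [ 90.8  76.3  64.7  57.2  55.3  54.1  53.8  53.7  56.8  63.   75.6  97.9 121.2 143.3 163.1 171.  174.3 175.2 174.4 173.7 173.6 173.6 173.7 173.8
  173.7 173.5 173.3 173.3 173.5 173.6 173.7 173.6 173.7 174.  174.3 174.7 175.2 175.6 175.2 173.3 164.1 151.5 128.1  98.8  78.1  74.9  81.3 105.4
  131.1 151.7 168.3 175.6 177.6 178.  177.  176.4 176.4 176.4 176.3 176.1 176.1 176.2 176.3 176.4 176.4 176.5 176.7 176.9 177.1 177.1 177.2 177.3
  177.5 177.6 175.  170.6 158.
[... 600 characters left out ...]
25.
   26.   27.   28.   29.   30.   31.   32.   33.   34.   35.   36.   37.   38.   39.   40.   41.   42.   43.   44.   45.   46. ]
 [100.6 102.3  98.1  90.   81.6  74.9  72.1  70.3  67.8  65.2  66.3  71.1  77.5  83.8  87.8  88.9  89.1  89.3  90.3  95.3 102.9 112.  121.3 132.8
  145.9 157.8 169.4 178.9 181.4 180.6 179.8 179.  178.5 178.6 178.8 179.  179.1 177.3 173.  167.9 162.8 152.  138.  125.4 113.2 103.6 113.2 130.3
  148.6 166.8 179.9 183.  182.2 181.2 180.1 179.5 179.2 179.  178.8 178.7 178.7 178.7 178.7 178.8 178.9 179.1 179.5 179.9 180.4 180.9 181.6 182.4
  183.1 183.6 176.  160.7 141.2 121.9 102.9  87.1  76.3  68.2  60.3  53.7  52.8  53.5  54.5  55.4  56.2  56.6  56.9  57.1  57.3]]
```

View pics/sc.png

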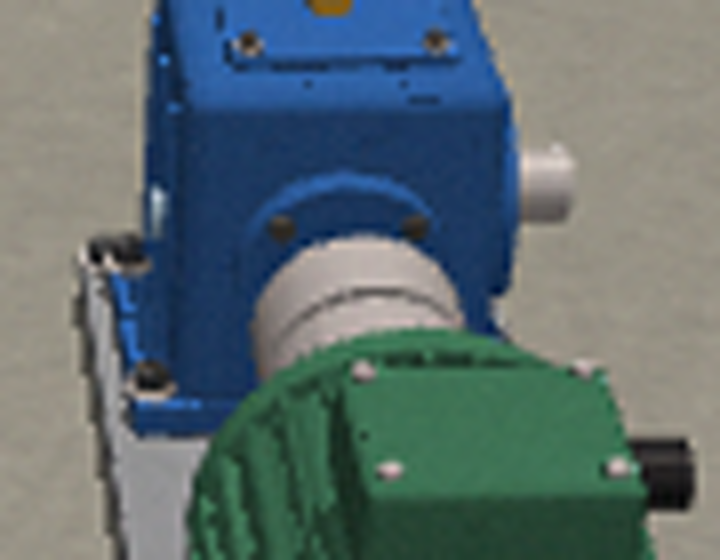

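The side crop shows the coupling seam, most of it hidden behind the motor. From the top view the outer coupling ends lie 66.3 mm apart, so the gap is about 6 mm, centred near (0.647, -0.081). I'll grip across x, where no neighbour is in the way. First move: towards a point above leaf_thin.

```bash
cat > go.py <<'E'
import sys
from h import *
from station import sensors
# usage: go.py x y z yaw(deg of tool z axis): prints tool-axis shift cm and turn deg
s=sensors.sense();R=toolR(s);x,y,z,a=map(float,sys.argv[1:5]);c,t=np.cos(np.radians(a)),np.sin(np.radians(a))
G=np.array([[0,-t,c],[0,c,t],[-1,0,0]])
print("t %.2f"%s["t"],"pos",np.round(s["position"],4),"F",np.round(s["force"],1),"w %.1fmm"%(s["gripper_width"]*93),"yaw %.2f"%np.degrees(np.arctan2(R[1,2],R[0,2])))
if np.linalg.det(G)<0: G[:,1]*=-1
print("shift",np.round(R.T@(np.array([x,y,z])-s["position"])*100,2),"turn",np.round(Ro.from_matrix(R.T@G).as_rotvec(degrees=True),2))
E
python3 go.py .4515 -.0595 .20 8.3
```

```text
t 0.10 pos [ 0.1662 -0.576   0.2177] F [ 0.2 -0.3 -0.2] w 92.7mm yaw -73.91
shift [  1.84  41.73 -41.72] turn [-8.221e+01 -7.000e-02 -7.000e-02]
```

Request:
move_arm(steps=[[0.2,4,-4,-7,0,0,5],[0.5,7,-7,-14,0,0,5],[0.7,10,-10,-21,0,0,5],[0.9,13,-13,-28,0,0,5],[1.1,16,-16,-35,0,0,5],[1.3,19,-19,-42,0,0,5],[1.5,22,-22,-49,0,0,5],[1.8,25,-25,-56,0,0,5]])

```text
t: 0.77
position: [0.3272, -0.283, 0.2011]
ee_rot: [0.699, 0.109, 0.699, -0.108]
force: [1.4, 0.1, -0.2]
gripper_width: 0.544
```

```bash
python3 go.py .4515 -.0595 .14 8.3
```

```text
t 0.77 pos [ 0.3272 -0.283   0.2011] F [ 1.4  0.1 -0.2] w 50.6mm yaw -17.59
shift [ 6.15 25.05  5.1 ] turn [-25.89  -0.03  -0.1 ]
```

Request:
move_arm(steps=[[1,4,0.8,-7,0,0,4.5],[2,8,1.6,-14,0,0,4.5],[3,12,2.4,-21,0,0,4.5],[4,16,3.2,-25.9,0,0,4.5],[5,20,4.1,-25.9,0,0,4.5],[6.1,24,4.9,-25.9,0,0,4.5],[6.15,25.05,5.1,-25.9,0,0,4.5],[6.15,25.05,5.1,-25.9,0,0,4.5]])

```text
t: 1.43
position: [0.4516, -0.0562, 0.1386]
ee_rot: [0.704, -0.052, 0.706, 0.054]
force: [0.9, 0.4, 0.4]
gripper_width: 0.485
```

```bash
python3 go.py .4515 -.0595 .049 8.3; python3 - <<'E'
from station import read_camera
import cv2,numpy as np
a=[]
for n,(u,v) in(("top",(285,235)),("side",(250,235))):
    c=read_camera(n);np.savez(n+"1.npz",**c);a.append(cv2.resize(c["image"][v-50:v+50,u-65:u+65],None,fx=6,fy=3 if 0 else 6,interpolation=cv2.INTER_CUBIC))
cv2.imwrite("pics/h1.png",cv2.resize(np.hstack(a),(800,308))[...,::-1])
E
```

```text
t 1.43 pos [ 0.4516 -0.0562  0.1386] F [0.9 0.4 0.4] w 45.1mm yaw 8.56
shift [ 8.96 -0.36 -0.04] turn [ 0.26 -0.11 -0.2 ]
```

View pics/h1.png

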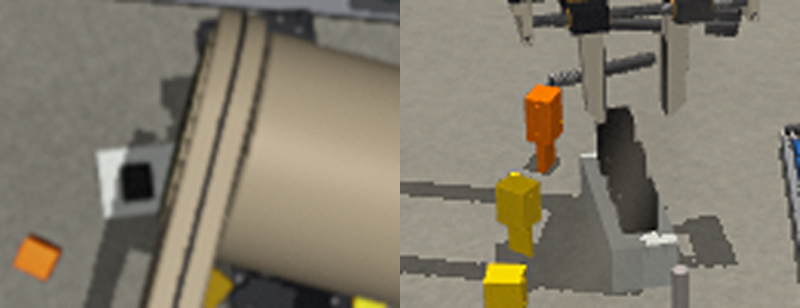

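In the side view the fingers straddle the row of black grips in x, with nothing in the way. I'll go down and close.

Request:
move_arm(steps=[[2,-0.3,0,0.2,0,-0.2,4.5],[4.5,-0.36,0,0.2,0,-0.2,4.5],[7,-0.36,0,0.2,0,-0.2,4.5],[8.5,-0.36,0,0.2,0,-0.2,4.5],[9.25,-0.36,0,0.2,0,-0.2,4.5],[9.25,-0.36,0,0.2,0,-0.2,4.5]], grip_force=25)

```text
t: 2.03
position: [0.4498, -0.0636, 0.0456]
ee_rot: [0.704, -0.05, 0.707, 0.05]
force: [-0.7, -0.4, -1.1]
gripper_width: 0.483
```

```bash
python3 go.py .4515 -.0595 .046 8.3
```

```text
t 2.03 pos [ 0.4498 -0.0636  0.0456] F [-0.7 -0.4 -1.1] w 45.0mm yaw 8.12
shift [-0.04  0.38  0.23] turn [-0.18 -0.24  0.05]
```

Request:
move_arm(steps=[[-0.04,0.38,0.23,-0.18,-0.2,0,4.5],[-0.04,0.38,0.23,-0.18,-0.2,0,4.5],[-0.04,0.38,0.23,-0.18,-0.2,0,2.2],[-0.04,0.38,0.23,-0.18,-0.2,0,2.2],[-0.04,0.38,0.23,-0.18,-0.2,0,2.2],[-0.04,0.38,0.23,-0.18,-0.2,0,2.2],[-0.04,0.38,0.23,-0.18,-0.2,0,2.2]])

```text
t: 2.62
position: [0.4522, -0.0597, 0.0467]
ee_rot: [0.705, -0.052, 0.705, 0.051]
force: [-0.8, 1.0, 5.1]
gripper_width: 0.295
```

```bash
python3 go.py .4521 -.0595 .165 8.3
```

```text
t 2.62 pos [ 0.4522 -0.0597  0.0467] F [-0.8  1.   5.1] w 27.5mm yaw 8.31
shift [-11.83   0.     0.  ] turn [0.01 0.02 0.08]
```

Gripped at 27.5 mm. I'll lift and carry it over to the gap.

Request:
move_arm(steps=[[-3,0,0,0,0,0,2.2],[-6.5,0,0,0,0,0,2.2],[-10,0,0,0,0,0,2.2],[-13.5,0,0,0,0,0,2.2],[-15.3,0,0,0,0,0,2.2],[-15.3,0,0,0,0,0,2.2]])

```text
t: 3.12
position: [0.4548, -0.06, 0.2052]
ee_rot: [0.708, -0.053, 0.702, 0.05]
force: [0.3, -0.7, -1.4]
gripper_width: 0.302
```

```bash
python3 go.py .647 -.0804 .165 -3.47
```

```text
t 3.12 pos [ 0.4548 -0.06    0.2052] F [ 0.3 -0.7 -1.4] w 28.1mm yaw 8.32
shift [ 4.19 -4.78 18.69] turn [11.79  0.49  0.21]
```

Request:
move_arm(steps=[[0,-0.9,3.7,3,0.5,0.2,2.2],[0,-1.9,7.4,6,0.5,0.2,2.2],[0,-2.8,11,9,0.5,0.2,2.2],[0.5,-3.7,14.5,11.8,0.5,0.2,2.2],[1.5,-4.4,17.2,11.8,0.5,0.2,2.2],[2.7,-4.78,18.7,11.8,0.5,0.2,2.2],[3.6,-4.78,18.7,11.8,0.5,0.2,2.2],[3.8,-4.78,18.7,11.8,0.5,0.2,2.2]])

```text
t: 3.78
position: [0.6451, -0.08, 0.164]
ee_rot: [0.704, 0.022, 0.709, -0.021]
force: [-1.5, -0.3, -1.3]
gripper_width: 0.302
```

Request:
move_arm(steps=[[0,0,0,0,0,0,2.2],[0,0,0,0,0,0,2.2]])

```text
t: 3.95
position: [0.6435, -0.0797, 0.1627]
ee_rot: [0.703, 0.022, 0.71, -0.021]
force: [-0.3, 0.1, -0.7]
gripper_width: 0.3
```

```bash
python3 go.py .647 -.0804 .155 -3.47; python3 - <<'E'
from station import read_camera
from h import *
a=[]
for n,(u,v) in(("top",(313,150)),("side",(345,220))):
    c=read_camera(n);np.savez(n+"2.npz",**c);a.append(cv2.resize(c["image"][v-50:v+50,u-65:u+65],(400,308),interpolation=cv2.INTER_CUBIC))
cv2.imwrite("pics/h2.png",np.hstack(a)[...,::-1])
E
```

```text
t 3.95 pos [ 0.6435 -0.0797  0.1627] F [-0.3  0.1 -0.7] w 27.9mm yaw -3.47
shift [ 0.77 -0.05  0.36] turn [ 0.   -0.55 -0.06]
```

View pics/h2.png

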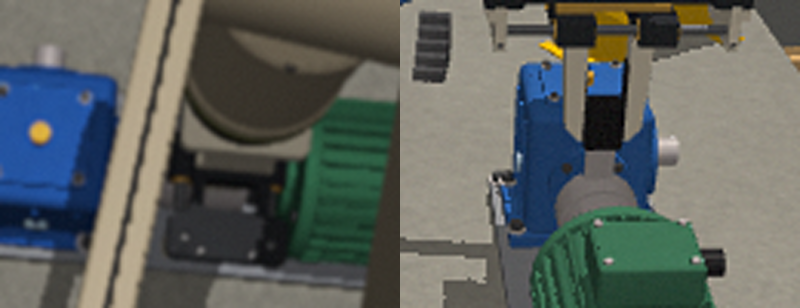

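The leaf hangs upright over the couplings. I'll feel my way down, going only about 1.5 mm below crest level first.

Request:
move_arm(steps=[[0.4,-0.05,0.3,0,-0.5,0,2.2],[0.8,-0.05,0.36,0,-0.5,0,2.2],[0.9,-0.05,0.36,0,-0.5,0,2.2],[1.0,-0.05,0.36,0,-0.5,0,2.2],[1.1,-0.05,0.36,0,-0.5,0,2.2],[1.2,-0.05,0.36,0,-0.5,0,2.2],[1.25,-0.05,0.36,0,-0.5,0,2.2],[1.25,-0.05,0.36,0,-0.5,0,2.2]])

```text
t: 4.72
position: [0.6481, -0.0806, 0.1519]
ee_rot: [0.708, 0.022, 0.706, -0.021]
force: [-0.8, -0.5, -0.5]
gripper_width: 0.298
```

```bash
python3 go.py .647 -.0804 .147 -3.47
```

```text
t 4.72 pos [ 0.6481 -0.0806  0.1519] F [-0.8 -0.5 -0.5] w 27.7mm yaw -3.47
shift [ 0.49  0.01 -0.11] turn [ 0.    0.12 -0.04]
```

Request:
move_arm(steps=[[0.1,0,-0.1,0,0,0,2.2],[0.2,0,-0.1,0,0,0,2.2],[0.25,0,-0.1,0,0,0,2.2],[0.25,0,-0.1,0,0,0,2.2]])

```text
t: 5.05
position: [0.6469, -0.0805, 0.1492]
ee_rot: [0.707, 0.022, 0.706, -0.021]
force: [-0.3, 0.1, -0.4]
gripper_width: 0.301
```

```bash
python3 go.py .647 -.0804 .147 -3.47
```

```text
t 5.05 pos [ 0.6469 -0.0805  0.1492] F [-0.3  0.1 -0.4] w 28.0mm yaw -3.47
shift [0.22 0.01 0.01] turn [-0.    0.1  -0.04]
```

Request:
move_arm(steps=[[0.15,0,0,0,0,0,2.2],[0.3,0,0,0,0,0,2.2],[0.45,0,0,0,0,0,2.2],[0.45,0,0,0,0,0,2.2]])

```text
t: 5.38
position: [0.6466, -0.0804, 0.1441]
ee_rot: [0.707, 0.022, 0.706, -0.021]
force: [0.4, -0.1, -0.6]
gripper_width: 0.302
```

```bash
python3 go.py .647 -.0804 .135 -3.47
```

```text
t 5.38 pos [ 0.6466 -0.0804  0.1441] F [ 0.4 -0.1 -0.6] w 28.0mm yaw -3.47
shift [0.91 0.   0.03] turn [ 0.    0.06 -0.05]
```

The thin leaf enters freely. With it 7 mm deep I'll feel for the reducer face in small +y steps.

Request:
move_arm(steps=[[0,0.05,0,0,0,0,2.2],[0,0.1,0,0,0,0,2.2],[0,0.1,0,0,0,0,2.2],[0,0.1,0,0,0,0,2.2]])

```text
t: 5.72
position: [0.6466, -0.0797, 0.144]
ee_rot: [0.707, 0.022, 0.706, -0.021]
force: [-0.3, -2.0, -2.4]
gripper_width: 0.301
```

```bash
python3 go.py .647 -.0804 .135 -3.47
```

```text
t 5.72 pos [ 0.6466 -0.0797  0.144 ] F [-0.3 -2.  -2.4] w 28.0mm yaw -3.48
shift [ 0.9  -0.06  0.04] turn [-0.01  0.05 -0.02]
```

Request:
move_arm(steps=[[0,0.05,0,0,0,0,2.2],[0,0.05,0,0,0,0,2.2],[0,0.05,0,0,0,0,2.2]])

```text
t: 5.97
position: [0.6466, -0.0796, 0.144]
ee_rot: [0.707, 0.021, 0.707, -0.022]
force: [-0.5, -4.2, -1.3]
gripper_width: 0.299
```

```bash
python3 go.py .647 -.0804 .135 -3.47
```

```text
t 5.97 pos [ 0.6466 -0.0796  0.144 ] F [-0.5 -4.2 -1.3] w 27.8mm yaw -3.49
shift [ 0.9  -0.08  0.04] turn [-0.02  0.05  0.01]
```

The reducer face is at TCP y of about -0.0798. Now I'll back off gently towards the motor side to feel the clearance.

Request:
move_arm(steps=[[0,-0.1,0,0,0,0,2.2],[0,-0.15,0,0,0,0,2.2],[0,-0.2,0,0,0,0,2.2],[0,-0.2,0,0,0,0,2.2]])

```text
t: 6.3
position: [0.6466, -0.0814, 0.1442]
ee_rot: [0.707, 0.022, 0.706, -0.021]
force: [-0.6, 1.0, -0.5]
gripper_width: 0.3
```

```bash
python3 go.py .647 -.0804 .135 -3.47
```

```text
t 6.30 pos [ 0.6466 -0.0814  0.1442] F [-0.6  1.  -0.5] w 27.9mm yaw -3.48
shift [0.92 0.1  0.03] turn [-0.01  0.06 -0.02]
```

Request:
move_arm(steps=[[0,-0.05,0,0,0,0,2.2],[0,-0.05,0,0,0,0,2.2],[0,-0.05,0,0,0,0,2.2]])

```text
t: 6.55
position: [0.6466, -0.0814, 0.1442]
ee_rot: [0.707, 0.022, 0.706, -0.021]
force: [1.3, 2.4, -0.6]
gripper_width: 0.3
```

```bash
python3 go.py .647 -.0804 .135 -3.47
```

```text
t 6.55 pos [ 0.6466 -0.0814  0.1442] F [ 1.3  2.4 -0.6] w 27.9mm yaw -3.47
shift [0.92 0.1  0.03] turn [ 0.    0.06 -0.05]
```

The free play is about 1.6 mm, so the gap is about 5.6 mm with its centre at TCP y -0.0806. I'll let the thin leaf down home to prove it goes.

Request:
move_arm(steps=[[0,0.08,0.03,0,0,0,2.2],[0.4,0.08,0.03,0,0,0,2.2],[0.8,0.08,0.03,0,0,0,2.2],[1.2,0.08,0.03,0,0,0,2.2],[1.6,0.08,0.03,0,0,0,2.2],[1.9,0.08,0.03,0,0,0,2.2],[2.1,0.08,0.03,0,0,0,2.2],[2.1,0.08,0.03,0,0,0,2.2]])

```text
t: 7.22
position: [0.6466, -0.0806, 0.1223]
ee_rot: [0.707, 0.022, 0.707, -0.021]
force: [1.1, -0.1, -0.8]
gripper_width: 0.3
```

```bash
python3 go.py .647 -.0806 .122 -3.47
```

```text
t 7.22 pos [ 0.6466 -0.0806  0.1223] F [ 1.1 -0.1 -0.8] w 27.9mm yaw -3.47
shift [0.03 0.01 0.04] turn [-0.   -0.   -0.05]
```

Request:
move_arm(steps=[[0.1,0,0,0,0,0,2.2],[0.15,0,0,0,0,0,2.2],[0.15,0,0,0,0,0,2.2]])

```text
t: 7.47
position: [0.6469, -0.0807, 0.1218]
ee_rot: [0.707, 0.022, 0.706, -0.021]
force: [-1.7, 0.1, 4.1]
gripper_width: 0.301
```

```bash
python3 go.py .647 -.0806 .21 -3.47
```

```text
t 7.47 pos [ 0.6469 -0.0807  0.1218] F [-1.7  0.1  4.1] w 28.0mm yaw -3.47
shift [-8.82  0.02  0.02] turn [-0.    0.05 -0.04]
```

The thin leaf goes home: shoulder contact at z 0.1218, with light force. Now I'll lift it out and return it to its slot.

Request:
move_arm(steps=[[-0.5,0,0,0,0,0,2.2],[-1.5,0,0,0,0,0,2.2],[-2.5,0,0,0,0,0,2.2],[-4,0,0,0,0,0,2.2],[-6.5,0,0,0,0,0,2.2],[-8.5,0,0,0,0,0,2.2],[-8.5,0,-2,-2,0,0,2.2],[-8.5,0,-5,-5,0,0,2.2]])

```text
t: 8.13
position: [0.5993, -0.0782, 0.2104]
ee_rot: [0.71, -0.01, 0.705, 0.01]
force: [-0.5, -0.3, -1.4]
gripper_width: 0.299
```

```bash
python3 go.py .4522 -.0597 .10 8.31
```

```text
t 8.13 pos [ 0.5993 -0.0782  0.2104] F [-0.5 -0.3 -1.4] w 27.8mm yaw 1.61
shift [ 10.93   2.27 -14.73] turn [-6.7   0.4   0.06]
```

Request:
move_arm(steps=[[0,0.5,-3.5,-3,0.4,0,2.2],[0,1.1,-7.2,-6.7,0.4,0,2.2],[1,1.7,-10.9,-6.7,0.4,0,2.2],[3.5,2.27,-14,-6.7,0.4,0,2.2],[6.5,2.27,-14.7,-6.7,0.4,0,2.2],[9,2.27,-14.7,-6.7,0.4,0,2.2],[10.5,2.27,-14.7,-6.7,0.4,0,2.2],[10.9,2.27,-14.7,-6.7,0.4,0,2.2]])

```text
t: 8.8
position: [0.4509, -0.0593, 0.0985]
ee_rot: [0.704, -0.051, 0.706, 0.051]
force: [-0.6, 0.3, -0.5]
gripper_width: 0.3
```

Request:
move_arm(steps=[[0,0,0,0,0,0,2.2],[0,0,0,0,0,0,2.2]])

```text
t: 8.97
position: [0.4515, -0.0595, 0.0998]
ee_rot: [0.705, -0.051, 0.706, 0.051]
force: [0.9, 0.9, -0.6]
gripper_width: 0.299
```

```bash
python3 go.py .4522 -.0597 .0467 8.31
```

```text
t 8.97 pos [ 0.4515 -0.0595  0.0998] F [ 0.9  0.9 -0.6] w 27.8mm yaw 8.31
shift [ 5.31 -0.03  0.08] turn [-0.   -0.09  0.03]
```

Request:
move_arm(steps=[[1,-0.03,0.08,0,0,0,2.2],[2,-0.03,0.08,0,0,0,2.2],[2.6,-0.03,0.08,0,0,0,2.2],[3.2,-0.03,0.08,0,0,0,2.2],[4,-0.03,0.08,0,0,0,2.2],[4.8,-0.03,0.08,0,0,0,2.2],[5.2,-0.03,0.08,0,0,0,2.2],[5.25,-0.03,0.08,0,0,0,2.2]])

```text
t: 9.63
position: [0.4519, -0.0596, 0.0466]
ee_rot: [0.704, -0.051, 0.706, 0.051]
force: [0.6, -0.4, -0.5]
gripper_width: 0.299
```

```bash
python3 go.py .4522 -.0597 .0467 8.31
```

```text
t 9.63 pos [ 0.4519 -0.0596  0.0466] F [ 0.6 -0.4 -0.5] w 27.8mm yaw 8.31
shift [-0.01 -0.01  0.03] turn [-0.   -0.15  0.01]
```

It is back in its slot. I'll open, slide 44 mm along the block with the fingers straddling, and grip leaf_mid.

Request:
move_arm(steps=[[0,0,0,0,0,0,4.5],[0,0,0,0,0,0,4.5],[0,0,0,0,0,0,4.5],[-1,0,0,0,0,0,4.5],[-1,1.5,0,0,0,0,4.5],[-1,3,0,0,0,0,4.5],[-1,4.3,0,0,0,0,4.5],[-0.6,4.4,0,0,0,0,4.5]])

```text
t: 10.3
position: [0.4463, -0.0147, 0.0541]
ee_rot: [0.705, -0.052, 0.705, 0.052]
force: [-0.1, 1.0, -0.8]
gripper_width: 0.485
```

Request:
move_arm(steps=[[0,0,0,0,0,0,4.5],[0,0,0,0,0,0,4.5]])

```text
t: 10.47
position: [0.4466, -0.0149, 0.0545]
ee_rot: [0.705, -0.052, 0.705, 0.052]
force: [0.9, 0.6, -0.3]
gripper_width: 0.482
```

```bash
python3 go.py .4458 -.0162 .050 8.31
```

```text
t 10.47 pos [ 0.4466 -0.0149  0.0545] F [ 0.9  0.6 -0.3] w 44.8mm yaw 8.40
shift [ 0.45 -0.12 -0.1 ] turn [0.09 0.   0.03]
```

Request:
move_arm(steps=[[0.3,-0.12,-0.1,0.1,0,0,4.5],[0.45,-0.12,-0.1,0.1,0,0,4.5],[0.45,-0.12,-0.1,0.1,0,0,2.2],[0.45,-0.12,-0.1,0.1,0,0,2.2],[0.45,-0.12,-0.1,0.1,0,0,2.2],[0.45,-0.12,-0.1,0.1,0,0,2.2],[0.45,-0.12,-0.1,0.1,0,0,2.2]])

```text
t: 11.05
position: [0.4457, -0.0163, 0.05]
ee_rot: [0.705, -0.051, 0.705, 0.051]
force: [-0.0, -0.5, -1.0]
gripper_width: 0.301
```

Request:
move_arm(steps=[[0,0,0,0,0,0,2.2],[-3,0,0,0,0,0,2.2],[-6.5,0,0,0,0,0,2.2],[-10,0,0,0,0,0,2.2],[-13.5,0,0,0,0,0,2.2],[-15.5,0,0,0,0,0,2.2],[-15.5,0,0,0,0,0,2.2]])

```text
t: 11.63
position: [0.4487, -0.0166, 0.2109]
ee_rot: [0.708, -0.052, 0.702, 0.05]
force: [-0.6, 0.4, -0.3]
gripper_width: 0.303
```

```bash
python3 go.py .6466 -.0806 .165 -3.47; python3 - <<'E'
from station import read_camera
from h import *
c=read_camera("side");np.savez("side3.npz",**c);cv2.imwrite("pics/s3.png",cv2.resize(c["image"][120:290,190:400],(735,595),interpolation=cv2.INTER_CUBIC)[...,::-1])
E
```

```text
t 11.63 pos [ 0.4487 -0.0166  0.2109] F [-0.6  0.4 -0.3] w 28.2mm yaw 8.30
shift [ 4.78 -9.17 18.62] turn [11.77  0.51  0.12]
```

View pics/s3.png

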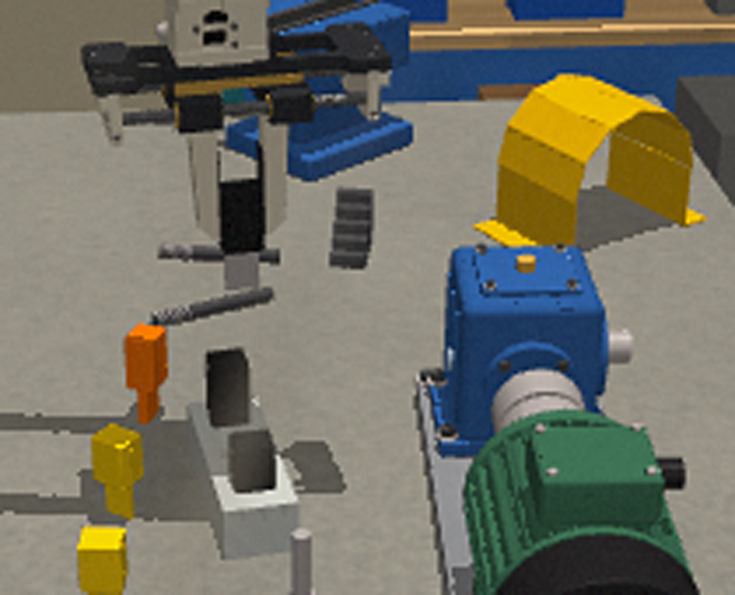

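Mid is held at crop (240,220), and thin (250,460) and thick (228,385) stand in the block. I'll carry mid to the gap; its contact level is z 0.155.

Request:
move_arm(steps=[[0,-1.8,3.7,3,0.5,0,2.2],[0,-3.6,7.4,6,0.5,0,2.2],[0,-5.4,11,9,0.5,0,2.2],[0.5,-7.1,14.5,11.8,0.5,0,2.2],[1.5,-8.5,17.2,11.8,0.5,0,2.2],[2.7,-9.17,18.6,11.8,0.5,0,2.2],[3.5,-9.17,18.6,11.8,0.5,0,2.2],[3.6,-9.17,18.6,11.8,0.5,0,2.2]])

```text
t: 12.35
position: [0.6428, -0.0801, 0.1677]
ee_rot: [0.703, 0.022, 0.711, -0.022]
force: [-1.2, -0.0, -0.4]
gripper_width: 0.297
```

Request:
move_arm(steps=[[0,0,0,0,0,0,2.2],[0,0,0,0,0,0,2.2]])

```text
t: 12.52
position: [0.641, -0.0795, 0.1662]
ee_rot: [0.702, 0.022, 0.712, -0.021]
force: [0.1, -0.3, -0.0]
gripper_width: 0.3
```

```bash
python3 go.py .6466 -.0806 .157 -3.47
```

```text
t 12.52 pos [ 0.641  -0.0795  0.1662] F [ 0.1 -0.3 -0. ] w 27.9mm yaw -3.50
shift [ 0.91 -0.08  0.58] turn [-0.03 -0.79  0.01]
```

Request:
move_arm(steps=[[0.3,-0.08,0.58,0,-0.8,0,2.2],[0.6,-0.08,0.58,0,-0.8,0,2.2],[0.8,-0.08,0.58,0,-0.8,0,2.2],[0.9,-0.08,0.58,0,-0.8,0,2.2],[0.9,-0.08,0.58,0,-0.8,0,2.2]])

```text
t: 12.93
position: [0.6465, -0.0805, 0.1572]
ee_rot: [0.707, 0.021, 0.707, -0.022]
force: [-0.1, -0.6, -0.9]
gripper_width: 0.302
```

```bash
python3 go.py .6466 -.0806 .1545 -3.47
```

```text
t 12.93 pos [ 0.6465 -0.0805  0.1572] F [-0.1 -0.6 -0.9] w 28.1mm yaw -3.49
shift [ 0.27 -0.    0.01] turn [-0.02  0.01  0.01]
```

Request:
move_arm(steps=[[0.1,0,0,0,0,0,2.2],[0.2,0,0,0,0,0,2.2],[0.2,0,0,0,0,0,2.2]])

```text
t: 13.18
position: [0.6465, -0.0806, 0.1552]
ee_rot: [0.707, 0.021, 0.707, -0.022]
force: [-0.1, -0.1, 0.6]
gripper_width: 0.298
```

```bash
python3 go.py .6466 -.0806 .153 -3.47
```

```text
t 13.18 pos [ 0.6465 -0.0806  0.1552] F [-0.1 -0.1  0.6] w 27.7mm yaw -3.49
shift [ 0.22 -0.    0.01] turn [-0.02  0.02  0.02]
```

Request:
move_arm(steps=[[0.06,0,0,0,0,0,2.2],[0.12,0,0,0,0,0,2.2],[0.12,0,0,0,0,0,2.2]])

```text
t: 13.43
position: [0.6468, -0.0806, 0.1549]
ee_rot: [0.707, 0.021, 0.706, -0.022]
force: [-2.2, 0.1, 4.2]
gripper_width: 0.303
```

```bash
python3 go.py .6466 -.0806 .153 -3.47
```

```text
t 13.43 pos [ 0.6468 -0.0806  0.1549] F [-2.2  0.1  4.2] w 28.1mm yaw -3.49
shift [ 0.19 -0.   -0.02] turn [-0.02  0.07  0.02]
```

Mid stops dead at crest level with 4 N. I'll push slightly more to be sure, then back off.

Request:
move_arm(steps=[[0.07,0,0,0,0,0,2.2],[0.1,0,0,0,0,0,2.2],[0.1,0,0,0,0,0,2.2]])

```text
t: 13.68
position: [0.647, -0.0806, 0.1549]
ee_rot: [0.707, 0.021, 0.706, -0.022]
force: [-2.9, 1.3, 6.3]
gripper_width: 0.299
```

```bash
python3 go.py .6466 -.0806 .21 -3.47
```

```text
t 13.68 pos [ 0.647  -0.0806  0.1549] F [-2.9  1.3  6.3] w 27.8mm yaw -3.49
shift [-5.51 -0.   -0.03] turn [-0.02  0.1   0.03]
```

Mid binds: 6.3 N with no advance. I'll return it to its slot.

Request:
move_arm(steps=[[-0.5,0,0,0,0,0,2.2],[-2,0,0,0,0,0,2.2],[-4.5,0,0,0,0,0,2.2],[-5.5,0.5,-3,-2,0,0,2.2],[-5.5,2.5,-6.5,-5,0,0,2.2],[-5.5,4.5,-10,-8,0,0,2.2],[-5.5,6.5,-13.5,-11,0,0,2.2],[-5.5,8,-16,-11.8,0,0,2.2]])

```text
t: 14.35
position: [0.4897, 0.0102, 0.2092]
ee_rot: [0.706, -0.052, 0.705, 0.052]
force: [-0.6, 0.8, -0.7]
gripper_width: 0.303
```

```bash
python3 go.py .4457 -.0163 .10 8.31
```

```text
t 14.35 pos [0.4897 0.0102 0.2092] F [-0.6  0.8 -0.7] w 28.2mm yaw 8.49
shift [10.91 -1.97 -4.75] turn [0.18 0.06 0.02]
```

Request:
move_arm(steps=[[0.5,-1,-3,0.2,0,0,2.2],[2.5,-1.97,-4.75,0.2,0,0,2.2],[5.5,-1.97,-4.75,0.2,0,0,2.2],[8.5,-1.97,-4.75,0.2,0,0,2.2],[10.5,-1.97,-4.75,0.2,0,0,2.2],[10.9,-1.97,-4.75,0.2,0,0,2.2],[10.9,-1.97,-4.75,0.2,0,0,2.2]])

```text
t: 14.93
position: [0.4444, -0.0161, 0.0988]
ee_rot: [0.705, -0.051, 0.706, 0.051]
force: [-0.5, 0.1, 0.4]
gripper_width: 0.298
```

Request:
move_arm(steps=[[0,0,0,0,0,0,2.2],[0,0,0,0,0,0,2.2]])

```text
t: 15.1
position: [0.4456, -0.0163, 0.1005]
ee_rot: [0.705, -0.051, 0.705, 0.051]
force: [0.4, 0.3, -1.3]
gripper_width: 0.298
```

```bash
python3 go.py .4457 -.0163 .050 8.31
```

```text
t 15.10 pos [ 0.4456 -0.0163  0.1005] F [ 0.4  0.3 -1.3] w 27.7mm yaw 8.30
shift [ 5.05 -0.01  0.01] turn [-0.01  0.01  0.  ]
```

Next: lower mid, open, slide back 44 mm to thin and close on it.

Request:
move_arm(steps=[[1,0,0,0,0,0,2.2],[2,0,0,0,0,0,2.2],[2.6,0,0,0,0,0,2.2],[3.2,0,0,0,0,0,2.2],[4,0,0,0,0,0,2.2],[4.7,0,0,0,0,0,2.2],[5,0,0,0,0,0,2.2],[5,0,0,0,0,0,2.2]])

```text
t: 15.77
position: [0.4453, -0.0162, 0.0501]
ee_rot: [0.705, -0.051, 0.706, 0.051]
force: [0.7, -0.3, -0.1]
gripper_width: 0.295
```

```bash
python3 go.py .4457 -.0163 .05 8.31
```

```text
t 15.77 pos [ 0.4453 -0.0162  0.0501] F [ 0.7 -0.3 -0.1] w 27.4mm yaw 8.30
shift [ 0.01 -0.01  0.04] turn [-0.01 -0.05 -0.02]
```

Request:
move_arm(steps=[[0,0,0,0,0,0,4.5],[0,0,0,0,0,0,4.5],[0,0,0,0,0,0,4.5],[-0.6,0,0,0,0,0,4.5],[-0.6,-1.5,0,0,0,0,4.5],[-0.6,-3,0,0,0,0,4.5],[-0.4,-4.3,0,0,0,0,4.5],[0,-4.4,0,0,0,0,4.5]])

```text
t: 16.43
position: [0.4529, -0.0615, 0.0513]
ee_rot: [0.706, -0.051, 0.705, 0.05]
force: [0.8, 0.6, 0.5]
gripper_width: 0.481
```

Request:
move_arm(steps=[[0,0,0,0,0,0,4.5],[0,0,0,0,0,0,4.5]])

```text
t: 16.6
position: [0.4527, -0.0613, 0.0513]
ee_rot: [0.706, -0.051, 0.705, 0.05]
force: [-0.6, -0.1, 0.6]
gripper_width: 0.484
```

```bash
python3 go.py .4520 -.0597 .0467 8.31
```

```text
t 16.60 pos [ 0.4527 -0.0613  0.0513] F [-0.6 -0.1  0.6] w 45.0mm yaw 8.20
shift [ 0.46  0.17 -0.05] turn [-0.11  0.05  0.05]
```

Request:
move_arm(steps=[[0.3,0.17,-0.05,-0.1,0,0,4.5],[0.46,0.17,-0.05,-0.1,0,0,4.5],[0.46,0.17,-0.05,-0.1,0,0,2.2],[0.46,0.17,-0.05,-0.1,0,0,2.2],[0.46,0.17,-0.05,-0.1,0,0,2.2],[0.46,0.17,-0.05,-0.1,0,0,2.2],[0.46,0.17,-0.05,-0.1,0,0,2.2]])

```text
t: 17.18
position: [0.452, -0.0596, 0.0467]
ee_rot: [0.706, -0.052, 0.705, 0.051]
force: [0.5, -0.7, -0.6]
gripper_width: 0.299
```

```bash
python3 go.py .4520 -.0597 .0467 8.31
```

```text
t 17.18 pos [ 0.452  -0.0596  0.0467] F [ 0.5 -0.7 -0.6] w 27.8mm yaw 8.31
shift [-0.   -0.01  0.  ] turn [-0.    0.05  0.05]
```

Request:
move_arm(steps=[[0,0,0,0,0,0,2.2],[-3,0,0,0,0,0,2.2],[-6.5,0,0,0,0,0,2.2],[-10,0,0,0,0,0,2.2],[-13.5,0,0,0,0,0,2.2],[-15.5,0,0,0,0,0,2.2],[-15.5,0,0,0,0,0,2.2]])

```text
t: 17.77
position: [0.4548, -0.0602, 0.2077]
ee_rot: [0.709, -0.053, 0.702, 0.05]
force: [0.4, -0.1, -0.3]
gripper_width: 0.299
```

```bash
python3 go.py .6466 -.0806 .165 -3.47
```

```text
t 17.77 pos [ 0.4548 -0.0602  0.2077] F [ 0.4 -0.1 -0.3] w 27.8mm yaw 8.31
shift [ 4.47 -4.77 18.65] turn [11.78  0.57  0.2 ]
```

Request:
move_arm(steps=[[0,-0.9,3.7,3,0.5,0.2,2.2],[0,-1.9,7.4,6,0.5,0.2,2.2],[0,-2.8,11,9,0.5,0.2,2.2],[0.5,-3.7,14.5,11.8,0.5,0.2,2.2],[1.5,-4.4,17.2,11.8,0.5,0.2,2.2],[2.7,-4.77,18.7,11.8,0.5,0.2,2.2],[3.6,-4.77,18.7,11.8,0.5,0.2,2.2],[4,-4.77,18.7,11.8,0.5,0.2,2.2]])

```text
t: 18.43
position: [0.6457, -0.0803, 0.1656]
ee_rot: [0.705, 0.022, 0.708, -0.021]
force: [-1.3, 0.8, -1.0]
gripper_width: 0.299
```

Request:
move_arm(steps=[[0,0,0,0,0,0,2.2],[0,0,0,0,0,0,2.2]])

```text
t: 18.6
position: [0.6441, -0.08, 0.1644]
ee_rot: [0.704, 0.022, 0.709, -0.021]
force: [-0.2, -0.1, -0.8]
gripper_width: 0.303
```

```bash
python3 go.py .6466 -.0806 .155 -3.47
```

```text
t 18.60 pos [ 0.6441 -0.08    0.1644] F [-0.2 -0.1 -0.8] w 28.2mm yaw -3.49
shift [ 0.93 -0.04  0.26] turn [-0.02 -0.4  -0.07]
```

Request:
move_arm(steps=[[0.3,-0.04,0.26,0,-0.4,0,2.2],[0.6,-0.04,0.26,0,-0.4,0,2.2],[0.9,-0.04,0.26,0,-0.4,0,2.2],[0.9,-0.04,0.26,0,-0.4,0,2.2]])

```text
t: 18.93
position: [0.6461, -0.0805, 0.1551]
ee_rot: [0.707, 0.022, 0.707, -0.021]
force: [-0.7, -0.6, -1.9]
gripper_width: 0.298
```

```bash
python3 go.py .6466 -.0806 .145 -3.47
```

```text
t 18.93 pos [ 0.6461 -0.0805  0.1551] F [-0.7 -0.6 -1.9] w 27.7mm yaw -3.49
shift [ 1.01 -0.01  0.05] turn [-0.02 -0.01 -0.08]
```

Request:
move_arm(steps=[[0.2,0,0,0,0,0,2.2],[0.4,0,0,0,0,0,2.2],[0.6,0,0,0,0,0,2.2],[0.6,0,0,0,0,0,2.2]])

```text
t: 19.27
position: [0.6459, -0.0805, 0.1485]
ee_rot: [0.707, 0.022, 0.707, -0.021]
force: [1.3, -0.2, -1.3]
gripper_width: 0.298
```

```bash
python3 go.py .6466 -.0806 .122 -3.47
```

```text
t 19.27 pos [ 0.6459 -0.0805  0.1485] F [ 1.3 -0.2 -1.3] w 27.7mm yaw -3.50
shift [ 2.65 -0.01  0.07] turn [-0.03 -0.05 -0.08]
```

It is in (z 0.1485 is below the 0.1517 edge level, with no force). I'll lower it home.

Request:
move_arm(steps=[[0.4,0,0.05,0,0,0,2.2],[0.9,0,0.05,0,0,0,2.2],[1.4,0,0.05,0,0,0,2.2],[1.8,0,0.05,0,0,0,2.2],[2.2,0,0.05,0,0,0,2.2],[2.5,0,0.05,0,0,0,2.2],[2.68,0,0.05,0,0,0,2.2],[2.68,0,0.05,0,0,0,2.2]])

```text
t: 19.93
position: [0.6464, -0.0805, 0.1219]
ee_rot: [0.707, 0.022, 0.707, -0.021]
force: [-1.0, -0.2, -1.0]
gripper_width: 0.3
```

```bash
python3 go.py .6466 -.0806 .1215 -3.47
```

```text
t 19.93 pos [ 0.6464 -0.0805  0.1219] F [-1.  -0.2 -1. ] w 27.9mm yaw -3.50
shift [ 0.04 -0.01  0.02] turn [-0.03 -0.04 -0.08]
```

Request:
move_arm(steps=[[0.03,0,0,0,0,0,2.2],[0.05,0,0,0,0,0,2.2]])

```text
t: 20.1
position: [0.6465, -0.0805, 0.1218]
ee_rot: [0.707, 0.022, 0.707, -0.021]
force: [-2.4, 0.5, 3.2]
gripper_width: 0.297
```

```bash
python3 go.py .6466 -.0806 .1215 -3.47
```

```text
t 20.10 pos [ 0.6465 -0.0805  0.1218] F [-2.4  0.5  3.2] w 27.6mm yaw -3.49
shift [ 0.03 -0.01  0.01] turn [-0.02 -0.02 -0.08]
```

The shoulder is down (z 0.1218, 3 N). I'll release, rise and back away so the cameras can see.

Request:
move_arm(steps=[[0,0,0,0,0,0,2.2],[0,0,0,0,0,0,3.4],[0,0,0,0,0,0,4.5],[0,0,0,0,0,0,4.5],[-1,0,0,0,0,0,4.5],[-3,0,0,0,0,0,4.5],[-6,0,0,0,0,0,4.5],[-10,0,0,0,0,0,4.5]])

```text
t: 20.77
position: [0.6447, -0.0802, 0.2201]
ee_rot: [0.705, 0.022, 0.709, -0.021]
force: [0.5, -0.2, 0.2]
gripper_width: 0.482
```

Request:
move_arm(steps=[[0,-3,-3,0,0,0,4.5],[0,-6,-6,0,0,0,4.5],[0,-9,-9,0,0,0,4.5],[0,-12,-12,0,0,0,4.5],[0,-15,-15,0,0,0,4.5],[0,-18,-18,0,0,0,4.5],[0,-21,-21,0,0,0,4.5],[0,-24,-22,0,0,0,4.5]])

```text
t: 21.43
position: [0.4079, -0.3069, 0.2221]
ee_rot: [0.705, 0.022, 0.709, -0.021]
force: [0.2, -0.0, -0.8]
gripper_width: 0.486
```

Request:
move_arm(steps=[[0,-3,0,0,0,0,4.5],[0,-6,0,0,0,0,4.5],[0,-9,0,0,0,0,4.5],[0,-12,0,0,0,0,4.5],[0,-12,0,0,0,0,4.5]])

```text
t: 21.85
position: [0.3992, -0.4312, 0.2222]
ee_rot: [0.705, 0.023, 0.709, -0.023]
force: [0.5, -1.4, 0.4]
gripper_width: 0.484
```

```bash
python3 - <<'E'
from station import read_camera,sensors
from h import *
np.set_printoptions(precision=4,suppress=True)
print(sensors.sense()["position"],sensors.sense()["force"])
c=read_camera("top");np.savez("topF.npz",**c);d=read_camera("side")
cv2.imwrite("pics/f.png",np.hstack([cv2.resize(c["image"][110:300,220:440],(400,345)),cv2.resize(d["image"][150:310,190:400],(400,305)) if 0 else cv2.resize(d["image"][140:321,190:400],(400,345))])[...,::-1])
P=pts(c);im=c["image"].astype(int)
m=(im.max(-1)<70)&(P[...,2]>.06);m[:135]=0;m[262:]=0;m[:,244:250]=0;m[:,:244]=0;m[:,328:]=0
n,l,st,ce=cv2.connectedComponentsWithStats(m.astype(np.uint8))
for i in range(1,n):
    if 40<st[i,4]<300:
        z=np.median(P[l==i][:,2]);print(ce[i],st[i],z,ray(c,*ce[i],z))
c0=load("top0");df=np.abs(c["image"].astype(int)-c0["image"]).max(-1);print("motor diff",df[130:190,340:425].mean(),"bench ref",df[180:220,250:320].mean())
E
```

```text
[ 0.3992 -0.4312  0.2222] [ 0.4971 -1.4279  0.4179]
[297.0476 156.1633] [291 144  20  25 147] 0.10121537470994235 [ 0.6393 -0.0432  0.1012]
[315.34 153.94] [309 144  17  26 200] 0.14927516407047603 [ 0.6353 -0.079   0.1493]
[265.7943 170.3371] [250 166  33  10 175] 0.1099047642391382 [0.6034 0.0271 0.1099]
[282.6    241.2857] [278 236  10  12 105] 0.08404857249213982 [ 0.4451 -0.0149  0.084 ]
[263.7308 243.7885] [259 238  10  12 104] 0.09190508279750959 [0.4387 0.028  0.0919]
motor diff 2.622156862745098 bench ref 3.811785714285714
```

View pics/f.png

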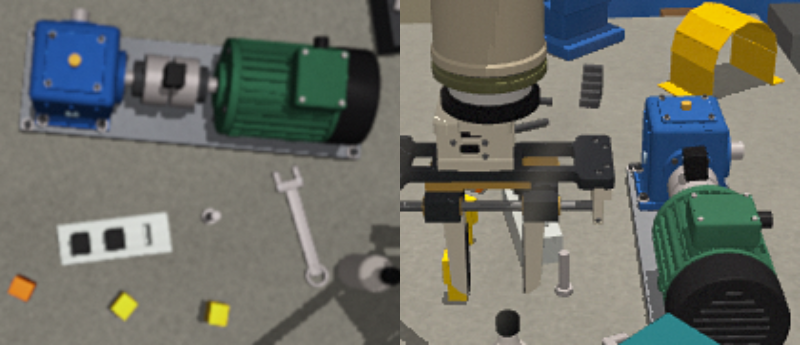

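Thin stands upright in the gap, at about (175,75) in the left picture. Mid and thick are in the block, and the thin slot is empty. Nothing else has moved, and the motor matches the first picture. Handing in.

```bash
python3 -c "
from h import *
c=load('topF');P=pts(c);q=P[148:156,311:318,2];print('leaf top z',np.percentile(q,[25,50,90]))
from station import ticket;print(ticket.sign_off())"
```

```text
leaf top z [0.14893061 0.15004485 0.15217526]
the job is handed in; nothing more can be done
None
```

The job is done and handed in: leaf_thin stands home in the gap, and leaf_mid and leaf_thick are in their own slots of the gauge block.

- **Thin leaf (4 mm):** it went in freely. Feeling both coupling faces gave about 1.6 mm of play, so the gap is about 5.6 mm. The largest sideways force was about 4 N on the fixed reducer face and about 2.4 N on the motor face.
- **Middle leaf (8 mm):** it bound on the coupling edges at crest level, with 6.3 N and no advance. I returned it to its slot and never lifted leaf_thick.
- **Thin leaf again:** I lowered it until the shoulder met the couplings, at the same height as the first time (TCP z 0.1218, about 3 N), and released it.

**Last checks:**
- The top of leaf_thin measured about 150 mm, against 151 mm expected.
- leaf_mid and leaf_thick measured 84 and 92 mm, the same as at the start.
- The motor showed no visible shift between the first and last pictures.
- The bystanders and look-alikes I could see looked undisturbed; I compared those by eye only.
- The clock stood at about 22 s of the 72 s allowed.

No check failed. The camera's first guess for the gap was 6.3 mm, which disagrees slightly with the 5.6 mm felt, but either way the middle leaf could not have gone in.

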